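# Gauge the heater bore of a calorimetry block

## Robot

A 6-joint arm with a two-finger parallel gripper is mounted at the origin on the work surface. World frame = base frame: x ahead of the robot, y to its left, z up, the work surface at z = 0. Lengths are in m, angles in rad, forces in N, time in s.
With the tool pointing down it reaches from about 0.3 to 0.775 m from the base axis. Payload 14.6 kg.
Tool frame: the origin (TCP) lies between the finger pads; the fingertips stand ctrl.tip_extent ahead of it and the grasp point (between the pads) lies 3 mm ahead of it (ctrl.tip_extent is the distance from the TCP to the fingertips, in m); z points along the fingers, y is the line along which they close (so a half turn about z gives the same grasp; the last joint's range is limited). The gripper opens to 94 mm and grips with 3 to 60 N. Pads are 16 mm wide; open, the fingers measure 119 mm over their backs; the gripper's body (75 mm by 177 mm) begins 78 mm behind the grasp point.
Start: joints at [1.214, 0.3, 1.521, -0, 1.321, -0.067], TCP at [0.157, 0.527, 0.227] pointing down, gripper open.
Joint ranges: [-3.03, 3.03], [-0.79, 2.21], [0.23, 2.52], [-1.04, 4.18], [0, 3.07], [-2.55, 2.55]. Speed limits (rad/s): [2.22, 2.22, 2.57, 3.14, 3.14, 3.14].

## Interface

Orientations are given as [roll, pitch, yaw] about the fixed x, y, z axes, in that order (R = Rz(yaw) Ry(pitch) Rx(roll)).
In Python, from station import ctrl, vision gives the robot as it stands (ctrl), with the cameras (vision).
- The arm moves only by the shell command python3 shift.py [OPENING] [FORCE], which reads ROWS from standard input. ROWS is a JSON list of rows, 1 to 10 of them, each of 6 numbers: dx, dy, dz in shares of the most that a row can go, 1 being 50 mm, then a rotation vector rx, ry, rz in parts of the range, where 1.0 means pi rad; each row shifts and turns the commanded pose from where the row before left it, along the tool's axes as they then stand; what a row does not reach is not made up. A row lasts 1/10 s, in which the tool goes at most 0.05 m and 0.15 rad, less where a joint would pass 70% of its speed; a pose out of reach is approached as far as the arm can. OPENING is the finger opening in m, set as the command begins (- or left out keeps the last). The fingers move at their own pace and stop on an object; FORCE is the grip in N (left out, the last holds). Time passes only in rows, so rows that do not move let the fingers close. It prints the time, the measured TCP pose, the force, the opening and the grip force at its end. A shift or turn number past 1, either way, is cut back to 1. Input that does not fit is refused with a message, and nothing moves.
- ctrl.get_obs(): the state, without advancing time (a new reading comes with each control period).
- vision.camera(name): name is "scene" or "top" or "wrist"; returns a dict with "pixels" (400x640x3 uint8, blue, green, red), "fx", "fy", "cx", "cy" (pixels), "k1" (the pictures are not rectified: a ray, as slopes to the right and down, at radius r is drawn at 1 + k1 r^2 times it, then the intrinsics apply), "extrinsics" (4x4, takes a point from camera to world coordinates). Camera axes: x right, y up, looking along -z (the intrinsics and any distortion apply to the point x, -y, -z); pixel columns grow to the right and rows downward; lengths in m; the calibration is good to about 2 mm. A picture is of the moment at which its call begins. There is no depth.
- ctrl.hand_in(): hands the job in; it is judged then, once.
The state is a dict: "time_s": time; "qpos": joint angles; "joint_vel": joint speeds; "tau": joint torques, N m; "ee_pos": TCP position; "eef_rot": TCP orientation; "force": force on the tool from outside, world axes, zero at the start; "moment": the same for the moment, N m; "grip_width": finger opening in m; "grip_force": force on a finger pad.
Only numpy, scipy, OpenCV 4.12 (cv2) and the standard library are available. Lean on these libraries where they do the work, as an engineer would, in place of code of your own. Each camera call takes 0.05 s, during which the arm holds its last target. There are 200 camera calls.

## Task

Measure how deep the heater bore is in the aluminium block standing on the cork mat: take the depth gauge from its wooden stand, set its bridge flat on top of the block with the rod in the bore and push the rod down gently until you feel it bottom. Then lift the gauge off and hang it back in its stand with the rod still out at that reading, leaving the block where it is and the other things alone.

Things in the scene. Friction and masses are not known exactly. Their poses are not given: they have to be found in the camera images.
- gauge: steel depth gauge, upright in its stand. Bridge: bar 100 (its x) x 16 (y) x 12 mm high, housing 30 x 22 mm in the middle up to 24 mm; 0.20 kg. Origin: centre of the bridge's flat underside, z up; the rod passes through it. A spring shoe holds the rod: it slides in the bridge only against about 5 N of drag, more than the bridge weighs, so the gauge may be carried by the rod's head
- rod (a joint): the gauge's reading: how far the rod stands out below the bridge's underside, m, 0 (flush) to 0.078, growing as the rod goes down; 0.008 to 0.025 at the start. Rod 8 mm in diameter, tip bevelled 1.5 mm, 0.08 kg with its head. It stays where it is left; pushing the bridge up or the rod down with more than the drag shifts it
- rod_head (a point): where to grip: middle of the flat thumb head on top of the rod, 16 (gauge x) x 12 (gauge y) x 36 mm high. The point lies 14 mm below the head's top, 22 mm above its foot, 124 mm above the rod's tip, and 124 mm less the reading above the bridge's underside
- rod_tip (a point): lower end of the rod, on its axis
- stand: wooden instrument stand fixed to the bench: foot board, two end cheeks (along its x) and a top board 120 x 80 x 12 mm whose upper face is 100 mm above the bench, with a 23 mm hole in its middle; the gauge's bridge lies on the board and its rod hangs through the hole, with 88 mm down to the foot board. Origin: centre of its underside, z up
- mat: thin square cork mat, 130 mm, 1 mm thick (lies on the bench; the block's underside is at bench height). Origin: its centre. One block stands on it, within 15 mm of its centre; the two others stand 0.15 m or more away
- block_a: one of three alike aluminium blocks (which one is on the mat varies): upright cylinder 75 mm in diameter, 84 mm high, 0.95 kg, loose. Origin: centre of its underside, z up. Heater bore: 12 mm wide, blind, straight down the axis from the middle of the flat top; its depth, 40 to 72 mm, differs from block to block and is not known. The narrower dark hole 23.5 mm off the axis is for a thermometer
- block_b: one of three alike aluminium blocks (which one is on the mat varies): upright cylinder 75 mm in diameter, 84 mm high, 0.95 kg, loose. Origin: centre of its underside, z up. Heater bore: 12 mm wide, blind, straight down the axis from the middle of the flat top; its depth, 40 to 72 mm, differs from block to block and is not known. The narrower dark hole 23.5 mm off the axis is for a thermometer
- block_c: one of three alike aluminium blocks (which one is on the mat varies): upright cylinder 75 mm in diameter, 84 mm high, 0.95 kg, loose. Origin: centre of its underside, z up. Heater bore: 12 mm wide, blind, straight down the axis from the middle of the flat top; its depth, 40 to 72 mm, differs from block to block and is not known. The narrower dark hole 23.5 mm off the axis is for a thermometer
- foot_a: the solid metal of block_a below its heater bore, part of that block; its upper face is the floor of the bore. Origin: centre of the block's underside (it tells nothing of the depth)
- foot_b: the solid metal of block_b below its heater bore, part of that block; its upper face is the floor of the bore. Origin: centre of the block's underside (it tells nothing of the depth)
- foot_c: the solid metal of block_c below its heater bore, part of that block; its upper face is the floor of the bore. Origin: centre of the block's underside (it tells nothing of the depth)
- vial: bystander: small clear vial with a blue snap cap, 28 mm in diameter, 76 mm high
- beaker: bystander: glass beaker, 68 mm in diameter, 90 mm high
- wash_bottle: bystander: white wash bottle with blue cap and bent spout, 74 mm in diameter, 222 mm high
- tip_box: bystander: white box with a blue lid, 77 x 62 x 62 mm

How it is judged:
By the outcome, as a careful person would: the job done as asked, in the order asked, and still so for the second after the job is handed in, with the robot touching nothing.
It also fails if it takes over 58 s, if anything falls off the work surface, if the arm or the gripper's body presses on something with over 40 N, if the wrist force passes 120 N, or if a joint passes its speed limit or range.

## Working session

There is one attempt and no reset: what is moved stays moved. The work goes in short steps, Python scripts to look and compute and a shell command to move; the robot and the scene stay as the last step left them, time stands still between calls to the robot, and variables do not carry over. Pictures are saved under pics/ and viewed, at most 10 in all, crops included, and the job is handed in when it is done.

```bash
ls; mkdir -p pics; cat > h.py <<'E'
import numpy as np, cv2
from station import ctrl, vision
def snap(name,f):
    c=vision.camera(name); cv2.imwrite(f'pics/{f}.png',c['pixels'])
    np.savez(f'pics/{f}.npz',**{k:np.array(v) for k,v in c.items()}); return c
def load(f): return dict(np.load(f'pics/{f}.npz'))
def K(c): return np.array([[c['fx'],0,c['cx']],[0,c['fy'],c['cy']],[0,0,1.]])
def ray(c,uv):
    xd=(np.array(uv,float)-[c['cx'],c['cy']])/[c['fx'],c['fy']]
    x=xd.copy()
    for _ in range(30): x=xd/(1+c['k1']*(x@x))
    E=c['extrinsics']; d=E[:3,:3]@np.array([x[0],-x[1],-1]); return E[:3,3],d/np.linalg.norm(d)
def atz(c,uv,z):
    o,d=ray(c,uv); return o+d*(z-o[2])/d[2]
def tri(obs):
    A=np.zeros((3,3));b=np.zeros(3);L=[]
    for c,uv in obs:
        o,d=ray(c,uv);P=np.eye(3)-np.outer(d,d);A+=P;b+=P@o;L.append((o,d))
    p=np.linalg.solve(A,b);return p,[np.linalg.norm((np.eye(3)-np.outer(d,d))@(p-o)) for o,d in L]
def proj(c,p):
    E=c['extrinsics'];q=E[:3,:3].T@(np.array(p)-E[:3,3]);x=np.array([q[0],-q[1]])/-q[2]
    x=x*(1+c['k1']*(x@x));return x*[c['fx'],c['fy']]+[c['cx'],c['cy']]
E
python3 - <<'E'
from h import *
for n in ['scene','top','wrist']:
    c=snap(n,n+'0'); print(n,c['fx'],c['k1'],np.round(c['extrinsics'],3).tolist())
print(ctrl.get_obs(),ctrl.tip_extent)
E
```

```text
pics
shift.py
station.py
scene 505.3723046977819 -0.13743485674319678 [[-0.875, -0.39, 0.287, 0.953], [0.484, -0.707, 0.516, 0.648], [0.002, 0.591, 0.807, 1.18], [0.0, 0.0, 0.0, 1.0]]
top 400.5596681614707 -0.06303345548411647 [[-0.018, 0.983, -0.181, 0.384], [-1.0, -0.02, -0.013, -0.032], [-0.017, 0.181, 0.983, 1.313], [0.0, 0.0, 0.0, 1.0]]
wrist 323.0150236336944 -0.017327983554414457 [[0.285, -0.924, -0.254, 0.081], [0.958, 0.275, 0.076, 0.55], [-0.0, -0.265, 0.964, 0.384], [0.0, 0.0, 0.0, 1.0]]
{'time_s': 0.15, 'qpos': array([ 1.21436733e+00,  3.00310537e-01,  1.52138575e+00, -1.87115354e-06,
        1.32067261e+00, -6.66411059e-02]), 'joint_vel': array([ 4.97094724e-05, -1.34328067e-05, -2.35335669e-03,  8.54959590e-04,
        8.50285240e-04,  1.11927051e-03]), 'tau': array([ 9.81651147e-05, -5.31953895e+01, -3.52817702e+01,  7.08474289e-02,
        2.34863878e-02, -9.96713129e-05]), 'ee_pos': array([0.15713297, 0.52691538, 0.22705703]), 'eef_rot': array([-3.14081801e+00, -4.98828416e-05,  2.85180521e+00]), 'force': array([-0.62982169, -0.14184119, -0.18692595]), 'moment': array([-0.03701163, -0.01477489, -0.04928383]), 'grip_force': 0.0, 'grip_width': 0.09416726621914641} 0.022
```

View pics/top0.png

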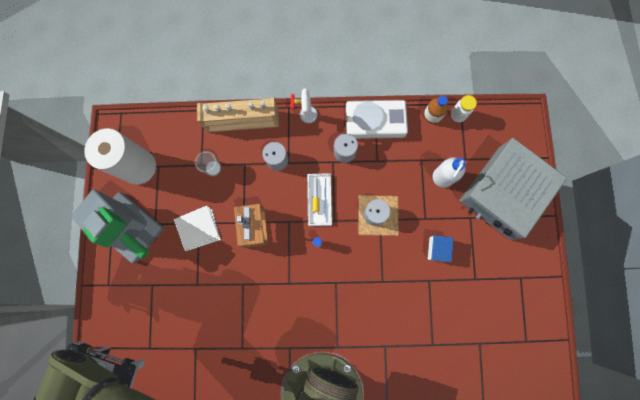

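View pics/scene0.png

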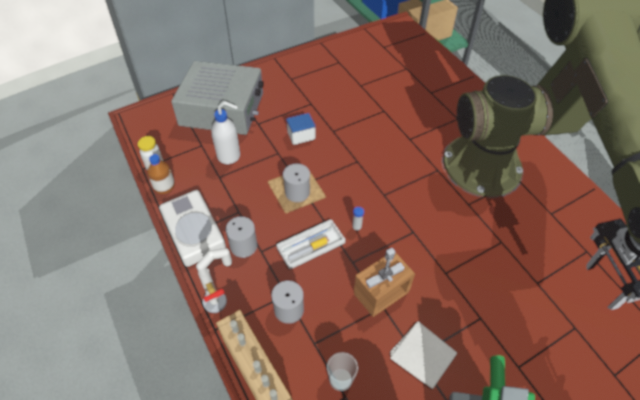

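The top view shows the stand with the gauge near (248,224) and the mat with its block near (377,212). In the scene view the gauge is near (388,270) and the block near (296,182). I'll enlarge these areas.

```bash
cat > mont.py <<'E'
import cv2,numpy as np
def crop(f,u,v,s,k):
    im=cv2.imread(f'pics/{f}.png')[v:v+s,u:u+s]; im=cv2.resize(im,None,fx=k,fy=k,interpolation=cv2.INTER_CUBIC)
    for i in range(0,s,10):
        cv2.putText(im,str(u+i),(i*k,8),0,.3,(0,255,255)); cv2.putText(im,str(v+i),(0,i*k+4),0,.3,(0,255,255))
        cv2.line(im,(i*k,0),(i*k,s*k),(0,200,200),1) if 0 else None
        for j in range(0,s,10): cv2.circle(im,(i*k,j*k),1,(0,255,255),-1)
    return im
E
python3 - <<'E'
from mont import *
a=[crop('top0',225,197,50,6),crop('top0',352,187,50,6),crop('scene0',350,240,75,4),crop('scene0',263,150,75,4)]
cv2.imwrite('pics/m1.png',np.vstack([np.hstack(a[:2]),np.hstack(a[2:])]))
E
```

```text
(no output)
```

View pics/m1.png

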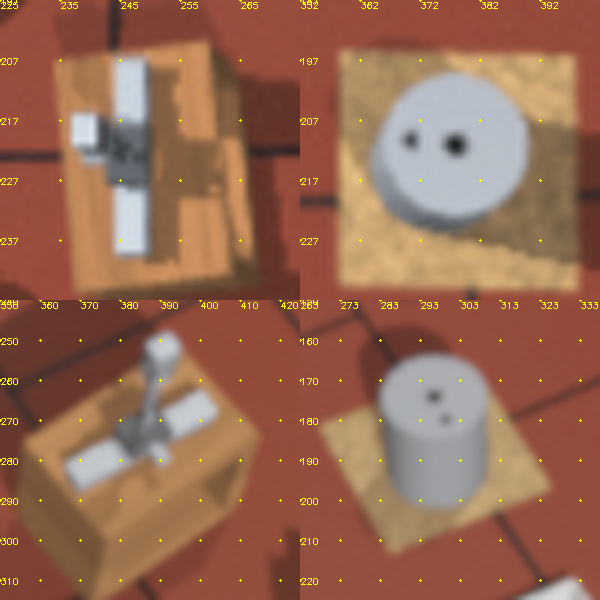

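```bash
python3 - <<'E'
from h import *
t=load('top0');s=load('scene0')
def C(x,y,k,u,v): return [u+(x+.5)/k-.5, v+(y+.5)/k-.5]
T=lambda x,y:C(x,y,6,225,197); T2=lambda x,y:C(x-300,y,6,352,187)
S=lambda x,y:C(x,y-300,4,350,240); S2=lambda x,y:C(x-300,y-300,4,263,150)
for n,a,b in [('head',T(84,130),S(163,345)),('bore',T2(456,145),S2(434,397)),('therm',T2(411,140),S2(446,419)),
 ('endA',T(131,58),S(208,405)),('endB',T(131,255),S(76,475))]:
    print(n,np.round(tri([(t,a),(s,b)]),4) if 0 else [np.round(q,4) for q in tri([(t,a),(s,b)])])
print('top end', atz(t,T(131,58),.112),atz(t,T(131,255),.112))
print('mat',[np.round(atz(t,T2(*p),.001),3)[:2] for p in [(339,48),(576,55),(578,290),(340,290)]])
for z in(.22,.23): print(atz(t,T(84,130),z))
E
```

```text
head [array([0.5256, 0.2166, 0.2118]), array([0., 0.])]
bore [array([ 0.558, -0.187,  0.075]), array([0.0002, 0.0002])]
therm [array([ 0.5607, -0.1635,  0.0772]), array([0.0003, 0.0003])]
endA [array([0.5385, 0.2257, 0.1845]), array([0.0351, 0.0351])]
endB [array([0.5131, 0.209 , 0.0249]), array([0.0392, 0.0392])]
top end [0.57474303 0.21576305 0.112     ] [0.47482934 0.21425973 0.112     ]
mat [array([ 0.624, -0.134]), array([ 0.617, -0.265]), array([ 0.487, -0.26 ]), array([ 0.49, -0.13])]
[0.52449107 0.21477085 0.22      ]
[0.5232088  0.21251311 0.23      ]
```

Units first: shifts go in shares of 50 mm and turns go in shares of pi rad. So -0.03 m is -0.6, -0.026 m is -0.52, -0.15 rad is -0.0477.

```bash
cat >> h.py <<'E'
from scipy.spatial.transform import Rotation as R
def delta(p,yaw,obs=None):
    o=obs or ctrl.get_obs(); A=R.from_euler('xyz',o['eef_rot']); B=R.from_euler('xyz',[np.pi,0,yaw])
    rv=(A.inv()*B).as_rotvec()
    print('t',o['time_s'],'pos',np.round(o['ee_pos'],4),'rot',np.round(o['eef_rot'],4),'F',np.round(o['force'],2))
    print('d in tool now',np.round(A.inv().apply(np.array(p)-o['ee_pos']),4),'rotvec',np.round(rv,4),'d in tool after rot',np.round(B.inv().apply(np.array(p)-o['ee_pos']),4))
E
echo '[[0, 0, -0.4, 0, 0, -0.0477], [0, 0, -0.6, 0, 0, -0.0477], [-0.6, -0.52, -0.1, 0, 0, 0], [-0.6, -0.52, -0.1, 0, 0, 0], [-0.6, -0.52, -0.1, 0, 0, 0], [-0.6, -0.52, -0.1, 0, 0, 0], [-0.6, -0.52, -0.1, 0, 0, 0], [-0.6, -0.52, -0.1, 0, 0, 0]]' | python3 shift.py 0.05
echo '[[-0.6, -0.52, 0, 0, 0, 0], [-0.6, -0.52, 0, 0, 0, 0], [-0.6, -0.52, 0, 0, 0, 0], [-0.6, -0.52, 0, 0, 0, 0], [0, 0, 0, 0, 0, 0], [0, 0, 0, 0, 0, 0]]' | python3 shift.py
python3 - <<'E'
from h import *
c=snap('wrist','w1'); print(proj(c,[.525,.215,.213]),proj(c,[.575,.215,.112]),proj(c,[.475,.215,.112]))
delta([.525,.215,.29],3.157)
E
```

```text
time_s: 0.95
ee_pos: [0.3397, 0.3716, 0.3075]
eef_rot: [-3.141, -0.0, -3.131]
force: [0.4, 0.8, 0.3]
grip_width: 0.0499
grip_force: 0.0
time_s: 1.55
ee_pos: [0.46, 0.2697, 0.307]
eef_rot: [-3.141, -0.001, -3.133]
force: [-1.3, 0.6, -0.4]
grip_width: 0.05
grip_force: 0.0
[255.72187858 289.29165098] [273.62419202 283.56164841] [270.9851684  203.68671949]
t 1.6 pos [0.4594 0.2704 0.3072] rot [-3.1415e+00 -6.0000e-04 -3.1315e+00] F [-0.8   0.15  0.36]
d in tool now [-0.065  -0.056   0.0172] rotvec [-0.0001 -0.0006 -0.0054] d in tool after rot [-0.0647 -0.0564  0.0172]
```

Converted, -0.02 m is -0.4, -0.015 m is -0.3.

```bash

echo '[[-0.4, -0.4, 0, 0, 0, 0], [-0.4, -0.4, 0, 0, 0, 0], [-0.4, -0.3, 0, 0, 0, 0], [0, 0, 0, 0, 0, 0], [0, 0, 0, 0, 0, 0], [0, 0, 0, 0, 0, 0]]' | python3 shift.py
python3 - <<'E'
from h import *
from mont import *
c=snap('wrist','w2'); q=proj(c,[.525,.215,.213]); print(q); delta([.525,.215,.29],3.157)
cv2.imwrite('pics/m2.png',np.hstack([crop('w1',210,180,130,3),crop('w2',int(q[0])-65,min(int(q[1])-100,270),130,3)]));print(int(q[0])-65,min(int(q[1])-100,270))
E
```

```text
time_s: 2.2
ee_pos: [0.5195, 0.2168, 0.3076]
eef_rot: [3.141, 0.0, -3.13]
force: [-0.7, 0.1, 0.2]
grip_width: 0.0499
grip_force: 0.0
[317.08833328 224.40195265]
t 2.25 pos [0.5195 0.2168 0.3077] rot [ 3.1414e+00  2.0000e-04 -3.1299e+00] F [ 0.35 -0.36  0.07]
d in tool now [-0.0054 -0.0018  0.0177] rotvec [ 0.0002  0.0002 -0.0037] d in tool after rot [-0.0054 -0.0019  0.0177]
252 124
```

View pics/m2.png

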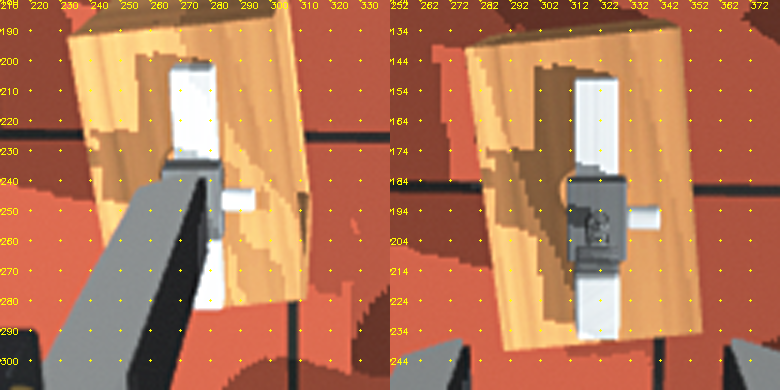

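```bash

python3 - <<'E'
from h import *
from mont import *
c=load('w2'); 
for p in [(.475,.215,.112),(.575,.215,.112),(.525,.215,.124),(.525,.215,.176),(.517,.215,.212),(.533,.215,.212)]: print(p,np.round(proj(c,p),1))
im=crop('w2',285,140,75,8); cv2.imwrite('pics/m3.png',im)
E
```

```text
(0.475, 0.215, 0.112) [318.4 150.6]
(0.575, 0.215, 0.112) [317.5 237.5]
(0.525, 0.215, 0.124) [317.8 198.2]
(0.525, 0.215, 0.176) [317.5 211.7]
(0.517, 0.215, 0.212) [317.2 214.7]
(0.533, 0.215, 0.212) [317.  233.2]
```

View pics/m3.png

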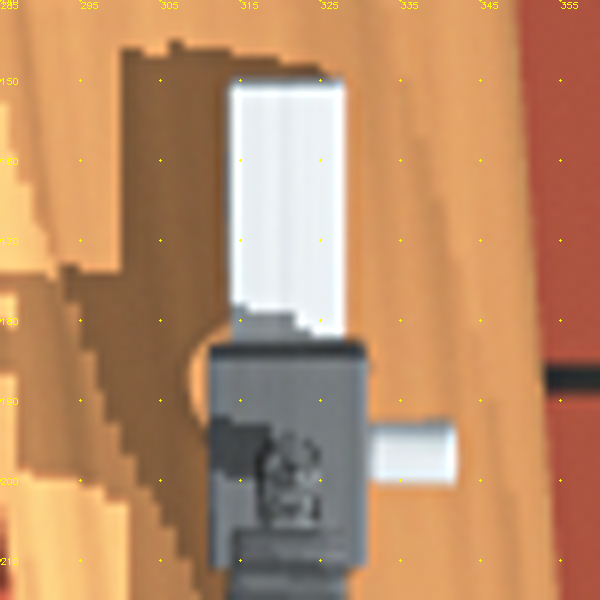

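```bash

python3 - <<'E'
from h import *
t=load('top0');s=load('scene0');w=load('w2')
ht=[225+84.5/6-.5,197+130.5/6-.5]; hs=[350+163.5/4-.5,240+45.5/4-.5]; hw=[320.9,226]
for o in ([(t,ht),(s,hs),(w,hw)],[(t,ht),(w,hw)],[(s,hs),(w,hw)]): print([np.round(q,4) for q in tri(o)])
for p in [(320.5,151),(320.5,178)]: print('bar',atz(w,p,.112))
for z in (.205,.21,.215,.22): print(atz(w,hw,z))
E
```

```text
[array([0.526 , 0.2172, 0.2127]), array([0.0009, 0.0002, 0.001 ])]
[array([0.5263, 0.2175, 0.2109]), array([0.0009, 0.0009])]
[array([0.5263, 0.2178, 0.2138]), array([0.0004, 0.0004])]
bar [0.47541706 0.21729746 0.112     ]
bar [0.50497138 0.21765776 0.112     ]
[0.52907978 0.21819204 0.205     ]
[0.52737002 0.21815938 0.21      ]
[0.52566027 0.21812673 0.215     ]
[0.52395051 0.21809407 0.22      ]
```

Converted, 0.03 m is 0.6, -0.0065 m is -0.13.

```bash

echo '[[-0.13, 0.016, 0.3, 0, 0, 0], [0, 0, 0.6, 0, 0, 0], [0, 0, 0.6, 0, 0, 0], [0, 0, 0.4, 0, 0, 0], [0, 0, 0.214, 0, 0, 0], [0, 0, 0, 0, 0, 0], [0, 0, 0, 0, 0, 0], [0, 0, 0, 0, 0, 0]]' | python3 shift.py
python3 - <<'E'
from h import *
delta([.526,.2176,.202],3.153)
from mont import *
snap('wrist','w3'); snap('scene','s3')
cv2.imwrite('pics/m4.png',np.hstack([crop('w3',250,150,130,3),crop('s3',350,235,65,6)]))
E
```

```text
time_s: 3.05
ee_pos: [0.5273, 0.2168, 0.2029]
eef_rot: [3.141, 0.002, -3.131]
force: [-1.5, -0.1, -0.1]
grip_width: 0.0502
grip_force: 0.0
t 3.05 pos [0.5273 0.2168 0.2029] rot [ 3.1410e+00  1.8000e-03 -3.1312e+00] F [-1.48 -0.11 -0.09]
d in tool now [0.0012 0.0008 0.0009] rotvec [ 0.0006  0.0018 -0.0011] d in tool after rot [0.0012 0.0008 0.0009]
```

View pics/m4.png

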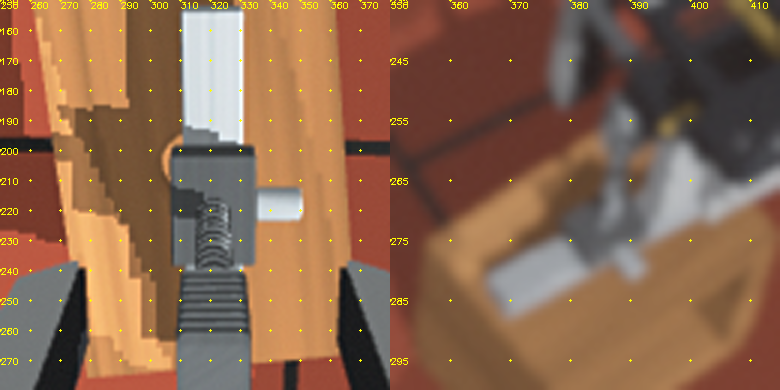

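The head (columns 307–333) sits centred between the fingers (285 and 358). I'll close on it now.

Converted, 0.0008 m is 0.016.

```bash

echo '[[0, 0.016, 0, 0, 0, 0], [0, 0, 0, 0, 0, 0], [0, 0, 0, 0, 0, 0], [0, 0, 0, 0, 0, 0], [0, 0, 0, 0, 0, 0], [0, 0, 0, 0, 0, 0], [0, 0, 0, 0, 0, 0], [0, 0, 0, 0, 0, 0]]' | python3 shift.py 0 40
echo '[[0, 0, -0.04, 0, 0, 0], [0, 0, -0.08, 0, 0, 0], [0, 0, -0.08, 0, 0, 0], [0, 0, 0, 0, 0, 0], [0, 0, 0, 0, 0, 0], [0, 0, 0, 0, 0, 0]]' | python3 shift.py
python3 -c "
from h import *
delta([.526,.2176,.202],3.153)"
```

```text
time_s: 3.95
ee_pos: [0.5269, 0.2174, 0.2018]
eef_rot: [3.141, 0.0, -3.131]
force: [1.0, 0.8, -0.3]
grip_width: 0.0118
grip_force: 40.0
time_s: 4.55
ee_pos: [0.5268, 0.2174, 0.2116]
eef_rot: [-3.142, -0.0, -3.131]
force: [0.0, 0.1, -2.2]
grip_width: 0.0119
grip_force: 40.0
t 4.55 pos [0.5268 0.2174 0.2116] rot [-3.1415e+00 -2.0000e-04 -3.1314e+00] F [ 0.02  0.08 -2.23]
d in tool now [0.0008 0.0002 0.0096] rotvec [-0.0001 -0.0002 -0.0012] d in tool after rot [0.0008 0.0002 0.0096]
```

Converted, -0.03 m is -0.6, -0.02 m is -0.4.

```bash

echo '[[0, 0, -0.4, 0, 0, 0], [0, 0, -0.6, 0, 0, 0], [0, -0.2, -0.2, 0, 0, 0], [0, -0.6, 0, 0, 0, 0], [-0.1, -0.6, 0, 0, 0, 0], [-0.1, -0.6, 0, 0, 0, 0], [-0.1, -0.6, 0, 0, 0, 0], [-0.1, -0.6, 0, 0, 0, 0], [-0.1, -0.6, 0, 0, 0, 0], [-0.1, -0.6, 0, 0, 0, 0]]' | python3 shift.py
echo '[[0, -0.6, 0, 0, 0, 0], [0, -0.6, 0, 0, 0, 0], [0, -0.4, 0, 0, 0, 0], [0, -0.4, 0, 0, 0, 0], [0, 0, 0, 0, 0, 0], [0, 0, 0, 0, 0, 0], [0, 0, 0, 0, 0, 0]]' | python3 shift.py
python3 - <<'E'
from h import *
from mont import *
delta([.558,-.187,.27],3.153)
c=snap('wrist','w4');q=proj(c,[.558,-.187,.084]);print(q)
d=snap('scene','s4')
u,v=[max(0,int(x)-50) for x in q]; u=min(u,540);v=min(v,300);print(u,v)
cv2.imwrite('pics/m5.png',np.hstack([crop('w4',u,v,100,4),crop('s4',263,150,66,6)]))
E
```

```text
time_s: 5.55
ee_pos: [0.5588, -0.0041, 0.2709]
eef_rot: [-3.142, -0.001, -3.132]
force: [0.4, -0.2, -2.5]
grip_width: 0.0118
grip_force: 40.0
time_s: 6.25
ee_pos: [0.56, -0.1017, 0.2715]
eef_rot: [3.141, -0.0, -3.131]
force: [-0.0, 0.2, -1.9]
grip_width: 0.012
grip_force: 40.0
t 6.25 pos [ 0.56   -0.1017  0.2715] rot [ 3.1414e+00 -3.0000e-04 -3.1309e+00] F [-0.01  0.15 -1.9 ]
d in tool now [ 0.0029 -0.0853  0.0014] rotvec [ 0.0002 -0.0003 -0.0008] d in tool after rot [ 0.0029 -0.0853  0.0015]
[241.42671205 189.9339773 ]
191 139Traceback (most recent call last):
  File "<stdin>", line 7, in <module>
    return _nx.concatenate(arrs, 1, dtype=dtype, casting=casting)
           ~~~~~~~~~~~~~~~^^^^^^^^^^^^^^^^^^^^^^^^^^^^^^^^^^^^^^^
ValueError: all the input array dimensions except for the concatenation axis must match exactly, but along dimension 0, the array at index 0 has size 400 and the array at index 1 has size 396
```

Converted, 0.02 m is 0.4, -0.005 m is -0.1.

```bash

echo '[[0.4, -0.1, 0, 0, 0, 0], [0.4, -0.1, 0, 0, 0, 0], [0.4, -0.1, 0, 0, 0, 0], [0, 0, 0, 0, 0, 0], [0, 0, 0, 0, 0, 0], [0, 0, 0, 0, 0, 0]]' | python3 shift.py
python3 - <<'E'
from h import *
from mont import *
c=snap('wrist','w5');q=proj(c,[.558,-.187,.084]);print(q)
u,v=[max(0,int(x)-50) for x in q]; u=min(u,540);v=min(v,300);print(u,v)
cv2.imwrite('pics/m5.png',np.hstack([crop('w4',191,139,100,4),crop('w5',u,v,100,4)]))
E
```

```text
time_s: 6.95
ee_pos: [0.5007, -0.1175, 0.2717]
eef_rot: [3.142, 0.0, -3.131]
force: [0.4, 0.1, -3.1]
grip_width: 0.012
grip_force: 40.0
[258.15532872 240.68378883]
208 190
```

View pics/m5.png

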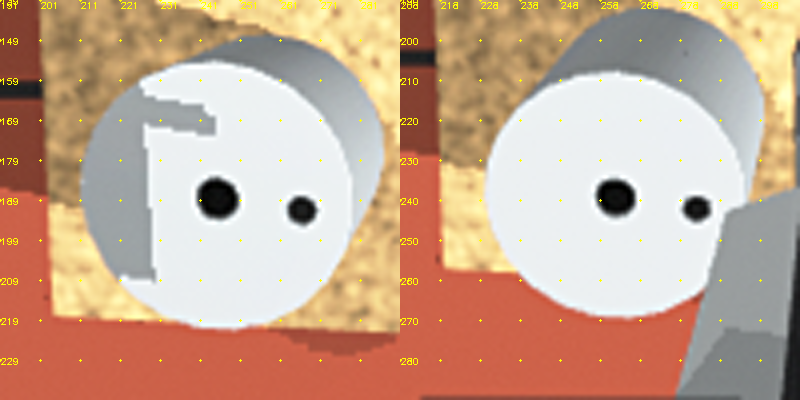

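```bash

python3 - <<'E'
from h import *
a,b=load('w4'),load('w5');t=load('top0');s=load('scene0')
C=lambda x,y,k,u,v:[u+(x+.5)/k-.5, v+(y+.5)/k-.5]
p,q=C(217.5,199,4,191,139),C(615-400,198,4,208,190)
print(tri([(a,p),(b,q)]),atz(a,p,.084),atz(b,q,.084))
bt,bs=C(156,145,6,352,187),C(134,97,4,263,150)
print(atz(t,bt,.084),atz(s,bs,.084))
# calibration check with known head top (grasp xy, z .213)
print('t head',atz(t,C(84,130,6,225,197),.213),'s head',atz(s,C(163,45,4,350,240),.213),'w',atz(load('w2'),[320.9,226],.213))
delta([.558,-.187,.27],3.153)
E
```

```text
(array([ 0.55653513, -0.18341008,  0.08269571]), [np.float64(9.366552824909028e-05), np.float64(9.366552824909226e-05)]) [ 0.55622142 -0.18300987  0.084     ] [ 0.55605916 -0.18325402  0.084     ]
[ 0.55688928 -0.18603288  0.084     ] [ 0.56101834 -0.18005831  0.084     ]
t head [0.52538866 0.21635127 0.213     ] s head [0.52610592 0.21714926 0.213     ] w [0.52634417 0.21813979 0.213     ]
t 7.0 pos [ 0.5007 -0.1175  0.2716] rot [ 3.1415 -0.     -3.1307] F [-0.28 -0.27 -2.49]
d in tool now [-0.0565 -0.0701  0.0016] rotvec [ 0.0001 -0.     -0.0006] d in tool after rot [-0.0565 -0.0701  0.0016]
```

Converted, 0.03 m is 0.6, -0.025 m is -0.5.

```bash

echo '[[-0.4, -0.4, 0, 0, 0, 0], [-0.4, -0.5, 0, 0, 0, 0], [-0.306, -0.438, 0, 0, 0, 0], [0, 0, 0, 0, 0, 0], [0, 0, 0.6, 0, 0, 0], [0, 0, 0.4, 0, 0, 0], [0, 0, 0, 0, 0, 0], [0, 0, 0, 0, 0, 0], [0, 0, 0, 0, 0, 0]]' | python3 shift.py
python3 - <<'E'
from h import *
from mont import *
delta([.5567,-.1838,.217],3.153)
snap('scene','s6'); snap('top','t6')
cv2.imwrite('pics/m6.png',np.hstack([crop('s6',260,125,65,6),crop('t6',345,180,65,6)]))
E
```

```text
time_s: 7.9
ee_pos: [0.5568, -0.1841, 0.2232]
eef_rot: [-3.141, 0.002, -3.131]
force: [-0.1, 1.1, -2.3]
grip_width: 0.012
grip_force: 40.0
t 7.9 pos [ 0.5568 -0.1841  0.2232] rot [-3.1409e+00  1.9000e-03 -3.1311e+00] F [-0.07  1.11 -2.25]
d in tool now [0.0001 0.0003 0.0062] rotvec [-0.0007  0.0019 -0.0009] d in tool after rot [0.     0.0003 0.0062]
```

View pics/m6.png

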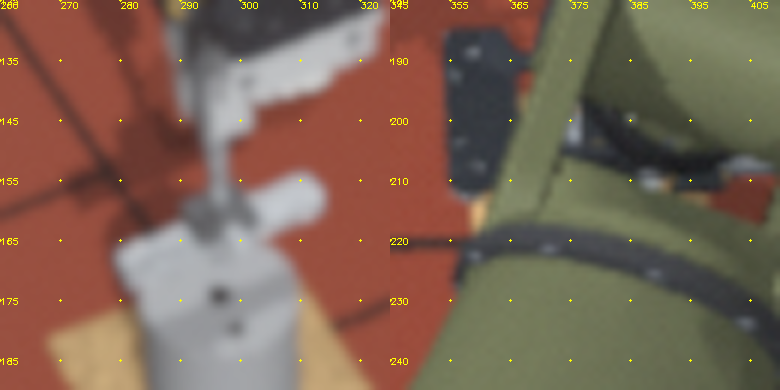

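Converted, 0.006 m is 0.12, 0.003 m is 0.06.

```bash

echo '[[0, 0, 0.12, 0, 0, 0], [0, 0, 0.06, 0, 0, 0], [0, 0, 0.06, 0, 0, 0], [0, 0, 0.06, 0, 0, 0], [0, 0, 0, 0, 0, 0], [0, 0, 0, 0, 0, 0]]' | python3 shift.py
echo '[[0, 0, 0.06, 0, 0, 0], [0, 0, 0.06, 0, 0, 0], [0, 0, 0, 0, 0, 0], [0, 0, 0, 0, 0, 0]]' | python3 shift.py
```

```text
time_s: 8.6
ee_pos: [0.5562, -0.1842, 0.2067]
eef_rot: [3.142, -0.0, -3.131]
force: [-0.1, -0.7, -3.2]
grip_width: 0.0115
grip_force: 40.0
time_s: 9.0
ee_pos: [0.5564, -0.1842, 0.2007]
eef_rot: [-3.142, 0.0, -3.131]
force: [2.4, 0.3, -3.9]
grip_width: 0.0116
grip_force: 40.0
```

Converted, 0.001 m is 0.02.

```bash

for i in 1 2; do echo '[[0, 0, 0.02, 0, 0, 0], [0, 0, 0, 0, 0, 0]]' | python3 shift.py | grep -E "pos|force: \["; done
echo '[[0, 0, 0.06, 0, 0, 0], [0, 0, 0.06, 0, 0, 0], [0, 0, 0, 0, 0, 0]]' | python3 shift.py | grep -E "pos|force: \["
echo '[[0, 0, 0.04, 0, 0, 0], [0, 0, 0.04, 0, 0, 0], [0, 0, 0, 0, 0, 0]]' | python3 shift.py | grep -E "pos|force: \["
```

```text
ee_pos: [0.5564, -0.1842, 0.1999]
force: [1.5, -0.5, -2.0]
ee_pos: [0.5564, -0.1842, 0.1988]
force: [2.1, 0.0, -2.2]
ee_pos: [0.5562, -0.1842, 0.1922]
force: [2.7, -0.0, -4.4]
ee_pos: [0.5563, -0.1842, 0.1885]
force: [3.0, -0.1, -3.1]
```

Converted, -0.001 m is -0.02.

```bash

for i in 1 2; do echo '[[-0.02, 0, 0, 0, 0, 0], [0, 0, 0, 0, 0, 0], [0, 0, 0, 0, 0, 0]]' | python3 shift.py | grep -E "pos|force: \["; done
```

```text
ee_pos: [0.5569, -0.1841, 0.1885]
force: [1.4, -0.2, -3.7]
ee_pos: [0.5582, -0.1842, 0.1887]
force: [-0.8, -0.7, -2.2]
```

Converted, -0.001 m is -0.02.

```bash

echo '[[-0.02, 0, 0, 0, 0, 0], [0, 0, 0, 0, 0, 0], [0, 0, 0, 0, 0, 0]]' | python3 shift.py | grep -E "pos|force: \["
echo '[[0, 0, 0.02, 0, 0, 0], [0, 0, 0, 0, 0, 0]]' | python3 shift.py | grep -E "pos|force: \["
for i in 1 2 3; do echo '[[0, 0, 0.02, 0, 0, 0], [0, 0, 0, 0, 0, 0]]' | python3 shift.py | grep -E "pos|force: \["; done
```

```text
ee_pos: [0.5593, -0.1842, 0.1888]
force: [0.1, -0.7, -3.3]
ee_pos: [0.5592, -0.1842, 0.1876]
force: [-0.3, -0.4, -2.6]
ee_pos: [0.5592, -0.1842, 0.1866]
force: [0.5, -1.0, -3.6]
ee_pos: [0.5593, -0.1842, 0.1857]
force: [-0.4, -0.9, -1.7]
ee_pos: [0.5593, -0.1842, 0.1852]
force: [-2.0, 0.6, 3.4]
```

Converted, 0.002 m is 0.04.

```bash

echo '[[0, 0, 0.04, 0, 0, 0], [0, 0, 0.04, 0, 0, 0], [0, 0, 0.04, 0, 0, 0], [0, 0, 0.04, 0, 0, 0], [0, 0, 0.04, 0, 0, 0], [0, 0, 0, 0, 0, 0]]' | python3 shift.py | grep -E "pos|force: \["
echo '[[0, 0, 0.02, 0, 0, 0], [0, 0, 0.02, 0, 0, 0]]' | python3 shift.py | grep -E "pos|force: \["
echo '[[0, 0, 0.02, 0, 0, 0], [0, 0, 0.02, 0, 0, 0]]' | python3 shift.py | grep -E "pos|force: \["
```

```text
ee_pos: [0.5592, -0.1842, 0.1743]
force: [-0.2, -0.4, 0.2]
ee_pos: [0.5593, -0.1842, 0.1728]
force: [-1.9, -0.1, 4.8]
ee_pos: [0.5593, -0.1842, 0.1708]
force: [-2.3, 0.5, 3.9]
```

Converted, 0.001 m is 0.02.

```bash

echo '[[0, 0, 0.02, 0, 0, 0], [0, 0, 0, 0, 0, 0]]' | python3 shift.py | grep -E "pos|force: \["
echo '[[0, 0, 0.02, 0, 0, 0], [0, 0, 0, 0, 0, 0]]' | python3 shift.py | grep -E "pos|force: \["
```

```text
ee_pos: [0.5592, -0.1842, 0.1695]
force: [-0.1, -0.7, 1.8]
ee_pos: [0.5592, -0.1842, 0.1686]
force: [0.1, 0.9, 1.9]
```

```bash
cat > ok.sh <<'E'
# prints pos/force, fails if fz > 8
t=$(cat); echo "$t" | grep -E "pos|force: \["; echo "$t" | awk '/^force:/{gsub("[][,]","");if($4>8)exit 1}'
E
echo '[[0, 0, 0.02, 0, 0, 0], [0, 0, 0.02, 0, 0, 0]]' | python3 shift.py | bash ok.sh &&
echo '[[0, 0, 0.02, 0, 0, 0], [0, 0, 0.02, 0, 0, 0]]' | python3 shift.py | bash ok.sh &&
echo '[[0, 0, 0.02, 0, 0, 0], [0, 0, 0.02, 0, 0, 0]]' | python3 shift.py | bash ok.sh &&
echo '[[0, 0, 0.02, 0, 0, 0], [0, 0, 0.02, 0, 0, 0]]' | python3 shift.py | bash ok.sh &&
echo '[[0, 0, 0.02, 0, 0, 0], [0, 0, 0.02, 0, 0, 0]]' | python3 shift.py | bash ok.sh &&
echo '[[0, 0, 0.02, 0, 0, 0], [0, 0, 0.02, 0, 0, 0]]' | python3 shift.py | bash ok.sh &&
echo '[[0, 0, 0.02, 0, 0, 0], [0, 0, 0.02, 0, 0, 0]]' | python3 shift.py | bash ok.sh &&
echo '[[0, 0, 0.02, 0, 0, 0], [0, 0, 0.02, 0, 0, 0]]' | python3 shift.py | bash ok.sh
```

```text
ee_pos: [0.5592, -0.1842, 0.1667]
force: [-1.7, -0.5, 4.2]
ee_pos: [0.5593, -0.1842, 0.1647]
force: [-1.1, -0.3, 4.1]
ee_pos: [0.5592, -0.1842, 0.1627]
force: [-1.2, 0.1, 4.0]
ee_pos: [0.5593, -0.1842, 0.1607]
force: [-1.9, -0.1, 5.1]
ee_pos: [0.5593, -0.1842, 0.1587]
force: [-1.6, -0.1, 4.6]
ee_pos: [0.5592, -0.1842, 0.1567]
force: [-0.5, 0.5, 4.5]
ee_pos: [0.5592, -0.1842, 0.1546]
force: [-0.4, -1.0, 4.5]
ee_pos: [0.5592, -0.1842, 0.1527]
force: [-0.4, -0.9, 4.2]
```

Converted, 0.001 m is 0.02.

```bash

echo '[[0, 0, 0.02, 0, 0, 0], [0, 0, 0.02, 0, 0, 0]]' | python3 shift.py | bash ok.sh &&
echo '[[0, 0, 0.02, 0, 0, 0], [0, 0, 0.02, 0, 0, 0]]' | python3 shift.py | bash ok.sh &&
echo '[[0, 0, 0.02, 0, 0, 0], [0, 0, 0.02, 0, 0, 0]]' | python3 shift.py | bash ok.sh &&
echo '[[0, 0, 0.02, 0, 0, 0], [0, 0, 0.02, 0, 0, 0]]' | python3 shift.py | bash ok.sh &&
echo '[[0, 0, 0.02, 0, 0, 0], [0, 0, 0.02, 0, 0, 0]]' | python3 shift.py | bash ok.sh &&
echo '[[0, 0, 0.02, 0, 0, 0], [0, 0, 0.02, 0, 0, 0]]' | python3 shift.py | bash ok.sh &&
echo '[[0, 0, 0.02, 0, 0, 0], [0, 0, 0.02, 0, 0, 0]]' | python3 shift.py | bash ok.sh
```

```text
ee_pos: [0.5592, -0.1842, 0.1507]
force: [-1.3, -0.1, 4.9]
ee_pos: [0.5592, -0.1842, 0.1487]
force: [-1.3, -0.8, 4.7]
ee_pos: [0.5593, -0.1842, 0.1467]
force: [-1.5, -0.7, 4.7]
ee_pos: [0.5592, -0.1842, 0.1446]
force: [0.0, -0.6, 4.2]
ee_pos: [0.5592, -0.1842, 0.1427]
force: [-1.4, -0.6, 3.8]
ee_pos: [0.5592, -0.1842, 0.1407]
force: [-0.4, -1.2, 3.6]
ee_pos: [0.5592, -0.1842, 0.1387]
force: [-0.5, -0.7, 4.2]
```

Converted, 0.001 m is 0.02.

```bash

echo '[[0, 0, 0.02, 0, 0, 0]]' | python3 shift.py | bash ok.sh &&
echo '[[0, 0, 0.02, 0, 0, 0]]' | python3 shift.py | bash ok.sh &&
echo '[[0, 0, 0.02, 0, 0, 0]]' | python3 shift.py | bash ok.sh &&
echo '[[0, 0, 0.02, 0, 0, 0]]' | python3 shift.py | bash ok.sh
```

```text
ee_pos: [0.5592, -0.1842, 0.1377]
force: [-1.1, -0.9, 7.9]
ee_pos: [0.5594, -0.1842, 0.1374]
force: [-5.8, 2.5, 17.5]
```

Converted, -0.003 m is -0.06, -0.001 m is -0.02.

```bash

echo '[[0, 0, 0, 0, 0, 0], [0, 0, 0, 0, 0, 0]]' | python3 shift.py | bash ok.sh
echo '[[0, 0, -0.02, 0, 0, 0], [0, 0, -0.02, 0, 0, 0], [0, 0, -0.02, 0, 0, 0], [0, 0, -0.02, 0, 0, 0], [0, 0, 0, 0, 0, 0], [0, 0, 0, 0, 0, 0]]' | python3 shift.py | bash ok.sh
echo '[[0, 0, -0.06, 0, 0, 0], [0, 0, -0.06, 0, 0, 0], [0, 0, 0, 0, 0, 0], [0, 0, 0, 0, 0, 0]]' | python3 shift.py | bash ok.sh
```

```text
ee_pos: [0.5594, -0.1842, 0.1375]
force: [-3.0, 0.5, 10.7]
ee_pos: [0.5592, -0.1841, 0.1406]
force: [0.6, 0.2, -1.5]
ee_pos: [0.5593, -0.1842, 0.1469]
force: [0.2, 0.8, -2.2]
```

Converted, -0.02 m is -0.4, -0.018 m is -0.36.

```bash

echo '[[0, 0, -0.2, 0, 0, 0], [0, 0, -0.4, 0, 0, 0], [0, 0, -0.4, 0, 0, 0], [0, 0, -0.4, 0, 0, 0], [0, 0, -0.4, 0, 0, 0], [0, 0, -0.4, 0, 0, 0], [0, 0, -0.36, 0, 0, 0], [0, 0, 0, 0, 0, 0]]' | python3 shift.py | bash ok.sh
echo '[[0.02, 0.3, 0, 0, 0, 0], [0.04, 0.5, 0, 0, 0, 0], [0.04, 0.6, 0, 0, 0, 0], [0.04, 0.6, 0, 0, 0, 0], [0.04, 0.6, 0, 0, 0, 0], [0.04, 0.6, 0, 0, 0, 0], [0.04, 0.6, 0, 0, 0, 0], [0.04, 0.6, 0, 0, 0, 0], [0.04, 0.6, 0, 0, 0, 0], [0.04, 0.6, 0, 0, 0, 0]]' | python3 shift.py | bash ok.sh
echo '[[0.04, 0.6, 0, 0, 0, 0], [0.04, 0.6, 0, 0, 0, 0], [0.04, 0.6, 0, 0, 0, 0], [0.04, 0.4, 0, 0, 0, 0], [0.02, 0.2, 0, 0, 0, 0], [0, 0, 0, 0, 0, 0], [0, 0, 0, 0, 0, 0], [0, 0, 0, 0, 0, 0]]' | python3 shift.py | bash ok.sh
python3 -c "
from h import *
delta([.5269,.2174,.157],3.1521)"
```

```text
ee_pos: [0.5598, -0.1844, 0.2779]
force: [-0.7, -0.6, -2.2]
ee_pos: [0.5364, 0.0975, 0.2737]
force: [-0.3, 0.0, -2.9]
ee_pos: [0.5273, 0.2146, 0.2747]
force: [-0.6, 0.2, -2.7]
t 20.1 pos [0.5273 0.2146 0.2747] rot [-3.1414e+00 -1.0000e-04 -3.1324e+00] F [-0.65  0.16 -2.72]
d in tool now [0.0003 0.0028 0.1177] rotvec [-0.0002 -0.0001 -0.0013] d in tool after rot [0.0003 0.0028 0.1177]
```

Converted, 0.02 m is 0.4, 0.015 m is 0.3.

```bash

echo '[[0.006, 0.056, 0, 0, 0, 0], [0, 0, 0.4, 0, 0, 0], [0, 0, 0.3, 0, 0, 0], [0, 0, 0.1, 0, 0, 0], [0, 0, 0, 0, 0, 0], [0, 0, 0, 0, 0, 0]]' | python3 shift.py | bash ok.sh
echo '[[0, 0, 0.1, 0, 0, 0], [0, 0, 0.1, 0, 0, 0], [0, 0, 0.1, 0, 0, 0], [0, 0, 0.1, 0, 0, 0], [0, 0, 0, 0, 0, 0]]' | python3 shift.py | bash ok.sh &&
echo '[[0, 0, 0.2, 0, 0, 0], [0, 0, 0.2, 0, 0, 0], [0, 0, 0.2, 0, 0, 0], [0, 0, 0.2, 0, 0, 0], [0, 0, 0.2, 0, 0, 0], [0, 0, 0, 0, 0, 0], [0, 0, 0, 0, 0, 0]]' | python3 shift.py | bash ok.sh
```

```text
ee_pos: [0.5272, 0.2183, 0.2356]
force: [0.3, 0.9, -2.5]
ee_pos: [0.5266, 0.2182, 0.2138]
force: [-0.4, 0.2, -2.6]
ee_pos: [0.5269, 0.2183, 0.1647]
force: [-0.0, 0.3, -2.5]
```

Converted, 0.004 m is 0.08, 0.003 m is 0.06.

```bash

echo '[[0, 0, 0.08, 0, 0, 0], [0, 0, 0.06, 0, 0, 0], [0, 0, 0.04, 0, 0, 0], [0, 0, 0, 0, 0, 0], [0, 0, 0, 0, 0, 0]]' | python3 shift.py | bash ok.sh
echo '[[0, 0, 0.01, 0, 0, 0], [0, 0, 0.01, 0, 0, 0], [0, 0, 0, 0, 0, 0]]' | python3 shift.py | bash ok.sh
echo '[[0, 0, 0.01, 0, 0, 0], [0, 0, 0, 0, 0, 0]]' | python3 shift.py | bash ok.sh
```

```text
ee_pos: [0.5268, 0.2183, 0.1558]
force: [0.1, -1.0, -2.7]
ee_pos: [0.5268, 0.2183, 0.1547]
force: [-0.3, -0.0, -2.9]
ee_pos: [0.5268, 0.2183, 0.1542]
force: [-1.0, -0.4, -2.6]
```

Units first: shifts go in shares of 50 mm and turns go in shares of pi rad. So 0.0004 m is 0.008.

```bash

echo '[[0, 0, 0.008, 0, 0, 0], [0, 0, 0, 0, 0, 0]]' | python3 shift.py | bash ok.sh
echo '[[0, 0, 0.006, 0, 0, 0], [0, 0, 0, 0, 0, 0]]' | python3 shift.py | bash ok.sh
```

```text
ee_pos: [0.5268, 0.2183, 0.1538]
force: [0.5, -0.0, -2.7]
ee_pos: [0.5268, 0.2183, 0.1535]
force: [0.1, -0.3, -2.4]
```

Converted, 0.0003 m is 0.006.

```bash

echo '[[0, 0, 0.006, 0, 0, 0], [0, 0, 0, 0, 0, 0]]' | python3 shift.py | bash ok.sh
echo '[[0, 0, 0.006, 0, 0, 0], [0, 0, 0, 0, 0, 0]]' | python3 shift.py | bash ok.sh
```

```text
ee_pos: [0.5269, 0.2183, 0.1534]
force: [-0.4, -0.8, -0.6]
ee_pos: [0.5269, 0.2183, 0.1534]
force: [-2.5, -0.5, 4.4]
```

```bash

echo '[[0, 0, -0.006, 0, 0, 0], [0, 0, 0, 0, 0, 0]]' | python3 shift.py | bash ok.sh
echo '[[0, 0, 0, 0, 0, 0], [0, 0, 0, 0, 0, 0], [0, 0, 0, 0, 0, 0], [0, 0, 0, 0, 0, 0], [0, 0, 0, 0, 0, 0]]' | python3 shift.py 0.05
echo '[[0, 0, -0.1, 0, 0, 0], [0, 0, -0.4, 0, 0, 0], [0, 0, -0.6, 0, 0, 0], [0, 0, -0.6, 0, 0, 0], [0, 0, -0.6, 0, 0, 0], [0, 0, -0.6, 0, 0, 0], [0, 0, 0, 0, 0, 0], [0, 0, 0, 0, 0, 0], [0, 0, 0, 0, 0, 0]]' | python3 shift.py
python3 - <<'E'
from h import *
from mont import *
snap('scene','s9'); snap('wrist','w9')
a=np.hstack([crop('s9',345,235,75,5),crop('w9',230,110,125,3)]);b=np.hstack([crop('s9',263,150,75,3)])
cv2.imwrite('pics/m9.png',np.vstack([a,np.pad(b,((0,0),(0,a.shape[1]-b.shape[1]),(0,0)))]))
E
```

```text
ee_pos: [0.5269, 0.2183, 0.1534]
force: [-2.3, -0.1, 3.7]
time_s: 24.4
ee_pos: [0.5268, 0.2183, 0.1532]
eef_rot: [-3.142, -0.0, -3.131]
force: [-0.2, -0.9, -0.5]
grip_width: 0.0474
grip_force: 0.0
time_s: 25.3
ee_pos: [0.5265, 0.2182, 0.2972]
eef_rot: [-3.141, -0.002, -3.131]
force: [0.2, 0.5, 0.3]
grip_width: 0.0499
grip_force: 0.0
```

View pics/m9.png

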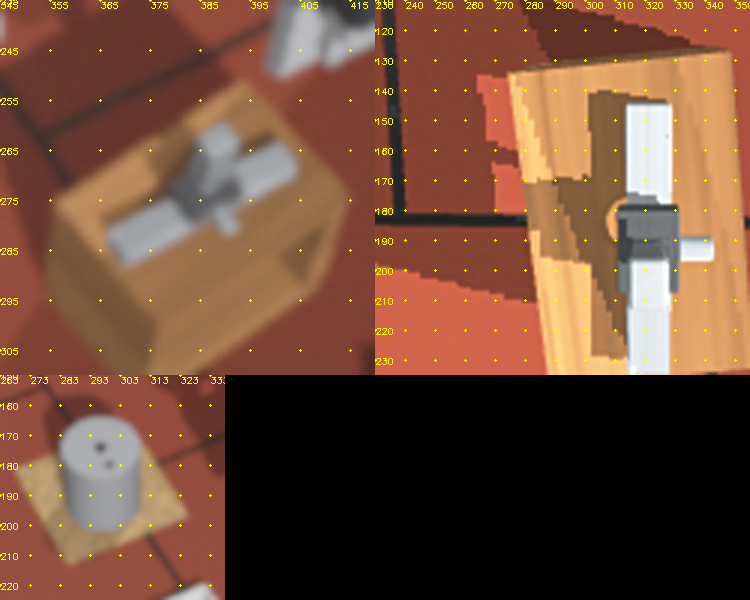

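The gauge lies flat in its stand with its head low at (387,262), so the rod is still out. The block's bore is at (296,174), the same pixel as at the start, and the gripper is clear.

```bash
python3 -c "
from station import ctrl, vision
print(ctrl.hand_in())"
```

```text
the job is handed in; nothing more can be done
None
```

The heater bore measured about 72 mm deep (bottomed at 17.5 N, good to about 2 mm, since the gauge's starting reading was judged from the pictures); the gauge is back in its stand with the rod out at that reading, the block did not visibly move, and the job was handed in at about 25 s.

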